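Clear the flask off the scale, then tare the tea bowl

TASK

Someone has parked the vacuum flask on the kitchen scale: move it off and stand it upright, fully on the round cork mat. Then put the empty bowl down gently, upright, in the middle of the scale's pan, let go of it, and only then press the tare button all the way down and release it. Put things down gently rather than dropping them, and leave the teapot and the two mugs where they are.

Things in the scene. Friction and masses are not known exactly. Their poses are not given: they have to be found in the camera images.
- flask: Maroon vacuum flask, a loose upright round bottle 195 mm tall, about 0.5 kg (0.35 to 0.65). Body 68 mm in diameter up to 125 mm, narrowing to 54 mm at 146 mm; above that the plain round steel cap, 52 mm in diameter, from 146 to 195 mm (the cap is tight and does not turn). It starts standing on the scale's pan. Origin: centre of its underside; z up along its axis.
- mat: Round cork mat, 132 mm in diameter, 6 mm thick, fixed to the trolley top, to the left or the right of the scale; where the flask belongs. Origin: centre of its underside.
- mat_top (a point): Centre of the upper face of the cork mat.
- bowl: Empty round white ceramic bowl, loose, about 0.2 kg, 50 mm high; it stands on the trolley top on the other side of the scale from the mat. Outside diameter 110 mm at the rim, 100 mm at 18 mm height, 80 mm at the foot; wall 4 mm, floor 5 mm thick; steep walls, no handle. Origin: centre of its underside; z up.
- scale: Flat white kitchen scale fixed to the trolley top, 220 mm (its x) by 170 mm (its y), casing top 22 mm high. The round steel pan lies towards its +x end, the control strip with a dark display and the tare button along its -x end (nearest the robot). Origin: centre of its underside; its x axis points from the controls to the pan.
- pan (a point): Centre of the top face of the round steel pan, 144 mm in diameter, 30 mm above the trolley top, 33 mm from the scale's origin along its +x. The pan does not sink.
- tare_top (a point): Centre of the top of the tare button, which faces up. It lies 84 mm towards -x and 55 mm towards -y from the scale's origin: the only raised round button, 28 mm in diameter in a low round white housing of 44 mm diameter. Its top is 44 mm above the trolley top when released, 10 mm proud of the housing (4 mm when fully down). (The flat square patch at the other end of the strip is not a button.)
- tare (a joint): Travel of the tare button in m: 0 released, 0.006 fully down; it springs back. Fully down takes about 4 N.
- teapot: White ceramic teapot with lid, spout and handle, 120 mm diameter, 117 mm tall, beyond the scale; leave alone. Origin: centre of its underside.
- mug_a: Glass mug with handle, 80 mm in diameter, 90 mm tall, beyond the scale; leave alone. Origin: centre of its underside.
- mug_b: The other glass mug, the same size, beyond the scale; leave alone. Origin: centre of its underside.
There are look-alikes about, which are no part of the job. There is more than one size of the flask; the job needs the smallest. What is meant by the bowl is not green, and is the smaller of those in its own colour.

How it is judged:
By the outcome, as a careful person would: the job done as asked, in the order asked, and still so for the second after the job is handed in, with the robot touching nothing.
It also fails if it takes over 69 s, if anything falls off the work surface, if the arm or the gripper's body presses on something with over 40 N, if the wrist force passes 120 N, or if a joint passes its speed limit or range.

ROBOT

A 6-joint arm with a two-finger parallel gripper is mounted at the origin on the work surface. World frame = base frame: x ahead of the robot, y to its left, z up, the work surface at z = 0. Lengths are in mm, angles in rad, forces in N, time in s.
With the tool pointing down it reaches from about 350 to 850 mm from the base axis. Payload 8.1 kg.
Tool frame: the origin (TCP) lies at the very end of the fingers, on their centre line; the grasp point (between the pads) lies 19 mm behind it (manip.hold_point_z is the distance from the TCP to the grasp point, in mm); z points along the fingers, y is the direction in which the jaws open and shut (so a half turn about z gives the same grasp; the last joint's range is limited). The gripper opens to 93 mm and grips with 3 to 60 N. Pads are 15 mm wide; open, the fingers measure 128 mm over their backs; the gripper's body (75 mm by 188 mm) begins 65 mm behind the grasp point.
Start: joints at [1.019, 0.13, 1.488, -0, 1.523, -0.085], TCP at [269.999, 535.823, 218.635] pointing down, gripper open.
Joint ranges: [-2.96, 2.96], [-0.89, 2.26], [0.02, 2.5], [-1.34, 4.48], [0, 2.73], [-2.66, 2.66]. Speed limits (rad/s): [2.39, 2.39, 2.79, 3.14, 3.14, 3.14].

INTERFACE

Orientations are given as [roll, pitch, yaw] about the fixed x, y, z axes, in that order (R = Rz(yaw) Ry(pitch) Rx(roll)).
In Python, from station import manip, capture, camera_info, order gives the robot as it stands.
- The arm moves only by the shell command python3 -m handwheel 'ROWS' [FORCE]. ROWS is JSON, a list of rows, each a list of 5 numbers: the shift along the tool's x, y, z in cm, then the turn about the tool's z in rad, then the gripper command: -1 is shut, 1 is fully open, values between are in proportion. A call has 1 to 20 rows; each row shifts and turns the commanded pose from where the row before left it, along the tool's axes as they then stand; what a row does not reach is not made up. A row lasts 1/10 s, in which the tool goes at most 50 mm and 8.59 degrees, less where a joint would pass 70% of its speed; a pose out of reach is approached as far as the arm can. A call with a gripper value outside its range is refused whole. The fingers move at their own pace and stop on an object; FORCE is the grip in N (left out, the last holds). Time passes only in rows, so rows that do not move let the fingers close. It gives the time, the measured TCP pose, the force and the opening at its end, in the units of the state.
- manip.observe(): the state, without advancing time (a new reading comes with each control period).
- capture(name): name is "scene" or "top" or "wrist"; returns the picture (420x560x3 uint8, blue, green, red); there is no depth.
- camera_info(name): a dict with "mtx" (3x3 intrinsics, pixels), "R" (3x3) and "t" (3): a world point X has camera coordinates R X + t. Camera axes: x right, y down, z forward; pixel columns grow to the right and rows downward; lengths in mm; the calibration is good to about 2 mm. A picture is of the moment at which its call begins: read the wrist's pose just before it. camera_info takes no time and is no camera call; for the wrist camera it gives the pose at the moment of the call.
- order.finish_job(): hands the job in, once; it reports no verdict.
The state is a dict: "time_s": time; "q": joint angles; "dq": joint speeds; "effort": joint torques, N m; "tcp_pos": TCP position; "eef_rot": TCP orientation; "force": force on the tool from outside, world axes, zero at the start; "torque": the same for the moment, N m; "finger_gap": opening from 0.0 (shut) to 1.0 (fully open).
Only numpy, scipy, OpenCV 4.12 (cv2) and the standard library are available. Lean on these libraries where they do the work, as an engineer would, in place of code of your own. Each camera call takes 0.05 s, during which the arm holds its last target. There are 200 camera calls.

## Working session

There is one attempt and no reset: what is moved stays moved. The work goes in short steps, Python scripts to look and compute and a shell command to move; the robot and the scene stay as the last step left them, time stands still between calls to the robot, and variables do not carry over. Pictures are saved under pics/ and viewed, on a budget of 10 in all, crops included, one or two more only if the job needs it, and the job is handed in when it is done.

```bash
mkdir -p pics; ls; python3 - <<'E'
from station import manip,capture,camera_info
import cv2,numpy as np
print(manip.observe())
for n in("scene","top"):
    cv2.imwrite(f"pics/{n}0.png",capture(n)); c=camera_info(n); print(n,np.round(c["mtx"],1).tolist(),np.round(c["R"],3).tolist(),np.round(c["t"],1).tolist(), np.round(-np.array(c["R"]).T@np.array(c["t"])))
E
```

```text
pics
{'time_s': 0.0, 'q': array([ 1.01858218e+00,  1.31104987e-01,  1.48927539e+00,  2.62577536e-06,
        1.52300758e+00, -8.53841751e-02]), 'dq': array([ 0.00031042, -0.00039671, -0.00105288,  0.00108929,  0.00067069,
       -0.00114237]), 'effort': array([-9.54774841e-04, -5.59856379e+01, -4.91742218e+01,  7.65349274e-02,
        3.60550289e-02, -7.88396915e-05]), 'tcp_pos': array([269.70631738, 535.3292022 , 217.62314481]), 'eef_rot': array([-3.13980412e+00, -1.55717051e-04,  2.67476242e+00]), 'force': array([-0.60681316, -0.27118546,  0.84231026]), 'torque': array([-0.01085039, -0.0099772 , -0.01111303]), 'finger_gap': 1.0037210290132057}
scene [[436.8, 0.0, 277.0], [0.0, 436.8, 212.3], [0.0, 0.0, 1.0]] [[-0.02, 1.0, 0.023], [0.617, 0.03, -0.787], [-0.787, -0.002, -0.617]] [40.6, -286.2, 1428.9] [1302.  -29.  656.]
top [[421.4, 0.0, 286.3], [0.0, 421.4, 207.1], [0.0, 0.0, 1.0]] [[-0.024, -1.0, 0.003], [-0.976, 0.023, -0.215], [0.215, -0.008, -0.977]] [-50.1, 565.9, 901.7] [ 358.  -56. 1002.]
```

View pics/scene0.png

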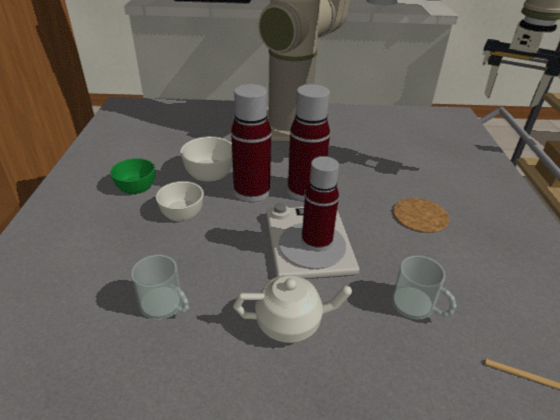

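View pics/top0.png

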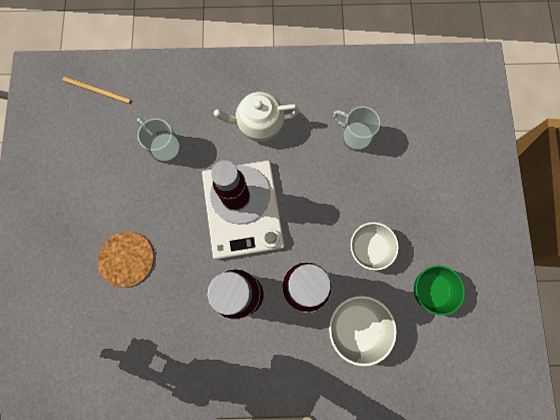

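The scene and top views agree on these objects; pixels are from the top view.
- **Flask candidates:** (225,172) on the scale, (231,293) and (307,287). The one on the scale is clearly the smallest.
- **Bowl candidates:** white at (374,246), white at (362,330) and green at (440,290). The smaller white one at (374,246) fits.
- **Other items:** the mat is at (126,259) and the tare button at (270,238).

Next I'll measure these and take one confirming crop.

```bash
cat > h.py <<'E'
import cv2,numpy as np
from station import manip,capture,camera_info
def ray(c,p,z):
    M,R,t=[np.array(c[k],float) for k in("mtx","R","t")]
    p=np.atleast_2d(np.array(p,float)); d=(R.T@np.linalg.inv(M)@np.c_[p,np.ones(len(p))].T).T
    o=-R.T@t; return o+d*((z-o[2])/d[:,2])[:,None]
def proj(c,X):
    M,R,t=[np.array(c[k],float) for k in("mtx","R","t")]
    x=M@(R@np.array(X,float)+t); return x[:2]/x[2]
def tri(c1,p1,c2,p2):
    P=[np.array(c["mtx"])@np.c_[c["R"],c["t"]] for c in(c1,c2)]
    X=cv2.triangulatePoints(P[0],P[1],np.array(p1,float).reshape(2,1),np.array(p2,float).reshape(2,1)).ravel();return X[:3]/X[3]
def circ(c,contour,z):
    w=ray(c,contour.reshape(-1,2),z)[:,:2].astype(np.float32); (x,y),r=cv2.minEnclosingCircle(w); return np.round([x,y,r],1)
E
python3 - <<'E'
from h import *
im=cv2.imread("pics/top0.png"); c=camera_info("top"); s=camera_info("scene")
hsv=cv2.cvtColor(im,cv2.COLOR_BGR2HSV); H,S,V=cv2.split(hsv)
def comp(m,seed,close=3):
    m=cv2.morphologyEx(m.astype(np.uint8),cv2.MORPH_CLOSE,np.ones((close,close)))
    m=cv2.morphologyEx(m,cv2.MORPH_OPEN,np.ones((3,3)))
    cs,_=cv2.findContours(m,cv2.RETR_EXTERNAL,cv2.CHAIN_APPROX_NONE)
    return [k for k in cs if cv2.pointPolygonTest(k,seed,False)>=0]
def show(n,m,seed,z,close=3):
    for k in comp(m,seed,close): print(n,circ(c,k,z),cv2.boundingRect(k),cv2.contourArea(k))
show("mat",(H<25)&(S>90)&(V>70),(126,259),6)
cream=(V>120)
show("bowl",cream,(374,235),50,7); show("bigbowl",cream,(350,310),70,7)
show("green",(H>45)&(H<80)&(S>100),(440,290),50)
k=comp(cream,(230,225),5)
for q in k:
    w=ray(c,q.reshape(-1,2),22)[:,:2].astype(np.float32); print("scale",cv2.minAreaRect(w),cv2.boxPoints(cv2.minAreaRect(w)).round())
print("cap centre", ray(c,(225,172),225), "button",ray(c,(270,238),44),"patch",ray(c,(220.5,247.5),22))
for p1,p2 in(((231,293),(313,98)),((307,287),(251,98))): print("big caps",tri(c,p1,s,p2))
for p1,p2 in(((231,293),(251,98)),): print("alt",tri(c,p1,s,p2))
print("mugs",ray(c,[(163,147),(358,133)],0),"teapot",ray(c,(258,105),110))
cv2.imwrite("pics/crop.png",cv2.resize(im[140:380,180:480],None,fx=2.5,fy=2.5,interpolation=cv2.INTER_CUBIC))
E
```

```text
mat [461.2 318.3  65.9] (98, 232, 56, 55) 2367.0
bowl [652.5 -15.5 819. ] (0, 7, 560, 413) 202615.5
bigbowl [646.3 -16.4 801.8] (0, 7, 560, 413) 202615.5
green [ 371.9 -397.6   56.3] (414, 266, 51, 49) 1899.5
scale ((611.435302734375, -39.09490966796875), (1471.842529296875, 1008.0283813476562), 88.48746490478516) [[  88. -761.]
 [1096. -788.]
 [1135.  683.]
 [ 127.  710.]]
cap centre [[600.5050966   54.19540044 225.        ]] button [[496.89303331 -24.36598455  44.        ]] patch [[480.45832873  92.07506545  22.        ]]
big caps [371.68475378  39.93229368 254.66315482]
big caps [378.79867222 -95.70740308 253.51606144]
alt [397.81846633 -32.66547917 285.17515961]
mugs [[ 7.39876708e+02  2.42243295e+02  0.00000000e+00]
 [ 7.66207474e+02 -2.49964704e+02  1.13686838e-13]] teapot [[794.76559702  -3.79264352 110.        ]]
```

View pics/crop.png

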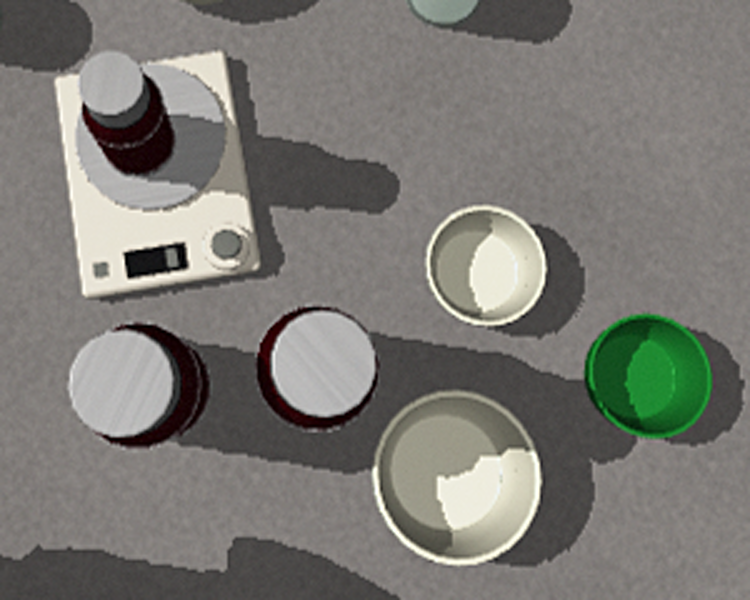

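The crop confirms the picks: the smaller white bowl has its rim centre at crop (486,266), and the flask cap is at crop (112,84). I'll work out the exact positions from crop features.

```bash
python3 - <<'E'
from h import *
c=camera_info("top"); s=camera_info("scene")
f=lambda x,y:(180+(x+.5)/2.5-.5,140+(y+.5)/2.5-.5)
r=lambda p,z:ray(c,p,z)[0,:2].round(1)
print("cap",r(f(112,84),225),"tri scene",tri(c,f(112,84),s,(325,166)).round())
print("bowl",r(f(486.5,266),50)); a,b=r(f(427,266),50),r(f(546,266),50);print("dia",np.hypot(*(a-b)), "bigflaskB body base?")
print("pan",r(f(151,136),30)); a,b=r(f(76,136),30),r(f(226,136),30);print("dia",np.hypot(*(a-b)))
print("tare",r(f(226,243),44))
k=np.array([r(f(*p),22) for p in((55,77),(222,50),(260,268),(86,297))]);print(k.tolist())
k=np.array([r(f(*p),22) for p in((55,77),(222,50),(260,268),(86,297))]);ctr=k.mean(0)
for ang in (np.arctan2(*((k[0]-k[3]+k[1]-k[2])[::-1])),):
    u=np.array([np.cos(ang),np.sin(ang)]);v=np.array([-u[1],u[0]]);print("scale",ctr,ang,"pan",ctr+33*u,"tare",ctr-84*u-55*v)
T=manip.observe();y=T["eef_rot"][2];x_=np.array([np.cos(y),np.sin(y)]);y_=np.array([np.sin(y),-np.cos(y)])
E
```

```text
cap [597.9  55.1] tri scene [600.  56. 219.]
bowl [ 472.  -260.8]
dia 108.03129176308131 bigflaskB body base?
pan [605.8  45.5]
dia 142.63817861989125
tare [499.4 -24.6]
[[669.0, 139.5], [692.8, -22.9], [478.4, -55.3], [455.2, 106.7]]
scale [573.85  42.  ] 0.15110465698908 pan [606.47397809  46.9674997 ] tare [499.08631284 -25.01784152]
```

```bash
python3 -m handwheel '[[0,0,-2,-0.117,1],[0,0,-2,-0.117,1],[0,0,-1,-0.117,1],[0,0,0,-0.116,1]]' 30; python3 -m handwheel '[[-2.05,-3,0,0,1],[-2.05,-3,0,0,1],[-2.05,-3,0,0,1],[-2.05,-3,0,0,1],[-2.05,-3,0,0,1],[-2.05,-3,0,0,1],[-2.05,-3,0,0,1],[-2.05,-3,0,0,1],[-2.05,-3,0,0,1],[-2.05,-3,0,0,1],[-2.05,-3,0,0,1],[-2.05,-3,0,0,1],[-2.05,-3,0,0,1],[-2.05,-3,0,0,1],[-2.05,-3,0,0,1],[-2.05,-3,0,0,1],[0,0,0,0,1],[0,0,0,0,1]]'
python3 - <<'E'
from h import *
c=camera_info("wrist");print(np.round(c["mtx"],0).tolist(),np.round(c["R"],2).tolist(),(-np.array(c["R"]).T@np.array(c["t"])).round())
im=capture("wrist");print(proj(c,[598,55,225]));cv2.imwrite("pics/w1.png",im)
E
```

```text
time_s: 0.5
tcp_pos: [270.4, 536.5, 270.6]
eef_rot: [3.139, 0.001, -3.137]
force: [-0.3, 0.5, 0.1]
finger_gap: 1.0
time_s: 2.3
tcp_pos: [597.9, 55.3, 267.8]
eef_rot: [3.141, -0.002, 3.14]
force: [-0.5, 0.4, 0.7]
finger_gap: 1.002
[[306.0, 0.0, 285.0], [0.0, 306.0, 210.0], [0.0, 0.0, 1.0]] [[0.0, 1.0, 0.0], [0.97, -0.0, 0.26], [0.26, -0.0, -0.97]] [528.  55. 434.]
[285.44565991 229.8022045 ]
```

View pics/w1.png

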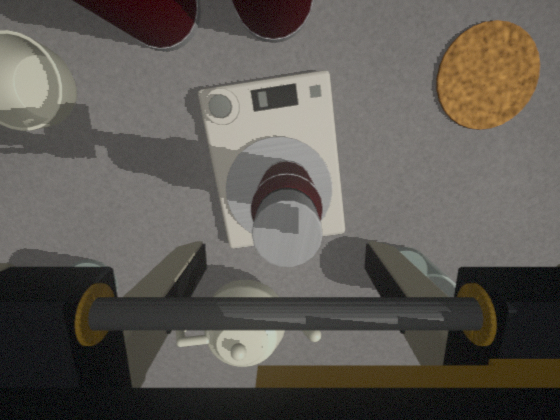

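The cap sits between the open jaws, at (287,235) against a predicted (285,230), so it's about 3 mm further along +x. I'll descend and grip.

```bash
python3 -m handwheel '[[-0.3,0.1,-0,0,1],[0,0,2,0,1],[0,0,2,0,1],[0,0,2,0,1],[0,0,1.5,0,1],[0,0,1,0,1],[0,0,0,0,-1],[0,0,0,0,-1],[0,0,0,0,-1],[0,0,0,0,-1],[0,0,0,0,-1],[0,0,0,0,-1],[0,0,0,0,-1],[0,0,0,0,-1]]' 40
```

```text
time_s: 3.75
tcp_pos: [601.4, 56.8, 184.1]
eef_rot: [-3.141, 0.001, -3.142]
force: [0.0, -0.5, 3.0]
finger_gap: 0.552
```

```bash
python3 -m handwheel '[[0,0,-0.5,0,-1],[0,0,-1,0,-1],[0,0,-1,0,-1],[0,0,-1.5,0,-1],[0,0,0,0,-1],[0,0,0,0,-1]]'
```

```text
time_s: 4.35
tcp_pos: [601.7, 56.9, 224.7]
eef_rot: [-3.142, 0.002, -3.141]
force: [0.3, 0.8, -4.3]
finger_gap: 0.554
```

```bash
python3 -m handwheel '[[0.5,0.9,0,0,-1],[1,1.9,0,0,-1],[1,1.9,0,0,-1],[1,1.9,0,0,-1],[1,1.9,0,0,-1],[1,1.9,0,0,-1],[1,1.9,0,0,-1],[1,1.9,0,0,-1],[1,1.9,0,0,-1],[1,1.9,0,0,-1],[1,1.9,0,0,-1],[1,1.9,0,0,-1],[1,1.9,0,0,-1],[1,1.9,0,0,-1],[0.5,0.5,0,0,-1],[0,0,0,0,-1],[0,0,0,0,-1],[0,0,0,0,-1]]'
python3 - <<'E'
from h import *
c=camera_info("wrist");im=capture("wrist");cv2.imwrite("pics/w2.png",im);print(manip.observe()["tcp_pos"],proj(c,[461.2,318.3,6]))
h=cv2.cvtColor(im,cv2.COLOR_BGR2HSV);m=((h[...,0]<22)&(h[...,1]>90)&(h[...,2]>90)).astype(np.uint8);m[290:]=0
k=max(cv2.findContours(m,0,1)[0],key=cv2.contourArea);print(circ(c,k,6),cv2.boundingRect(k))
E
```

```text
time_s: 6.15
tcp_pos: [461.4, 317.1, 223.5]
eef_rot: [-3.141, 0.0, 3.141]
force: [0.7, -0.2, -4.0]
finger_gap: 0.554
[461.45449091 317.07975586 223.56087376] [286.64838301 185.20310545]
[462.7 318.2  65.3] (236, 134, 103, 77)
```

View pics/w2.png

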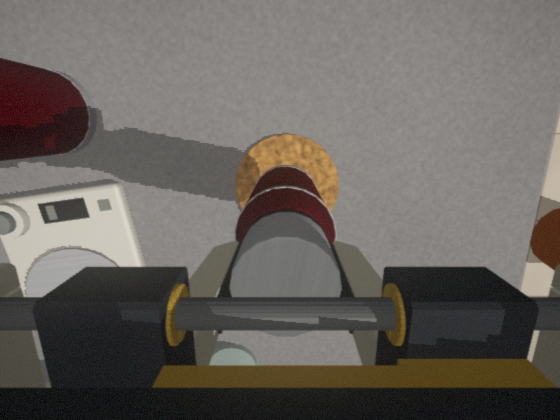

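The flask hangs straight, within 2 mm of the mat centre at (462.7, 318.2). I'll lower it slowly.

```bash
python3 -m handwheel '[[0,0.1,1.5,0,-1],[0,0,1.5,0,-1],[0,0,1.5,0,-1],[0,0,0.8,0,-1],[0,0,0.4,0,-1],[0,0,0.2,0,-1],[0,0,0.1,0,-1],[0,0,0.1,0,-1],[0,0,0,0,-1],[0,0,0,0,-1]]'
```

```text
time_s: 7.2
tcp_pos: [461.3, 319.0, 163.1]
eef_rot: [3.141, 0.001, -3.141]
force: [0.4, -0.0, -4.1]
finger_gap: 0.555
```

```bash
python3 -m handwheel '[[0,0,0.1,0,-1],[0,0,0.1,0,-1],[0,0,0.05,0,-1],[0,0,0,0,-1]]';python3 -m handwheel '[[0,0,0.05,0,-1],[0,0,0.05,0,-1],[0,0,0,0,-1]]'
```

```text
time_s: 7.6
tcp_pos: [461.1, 318.8, 160.1]
eef_rot: [-3.142, 0.0, -3.141]
force: [-0.5, 0.3, -3.0]
finger_gap: 0.555
time_s: 7.9
tcp_pos: [461.4, 318.9, 160.1]
eef_rot: [3.141, 0.001, -3.141]
force: [-1.8, -2.8, 5.9]
finger_gap: 0.556
```

```bash
python3 -m handwheel '[[0,0,0,0,0.2],[0,0,0,0,0.3],[0,0,0,0,0.6],[0,0,0,0,1],[0,0,0,0,1],[0,0,0,0,1],[0,0,-1,0,1],[0,0,-2,0,1],[0,0,-3,0,1],[0,0,-3,0,1],[0,0,-2,0,1],[0,0,0,0,1]]'
```

```text
time_s: 9.1
tcp_pos: [462.7, 319.8, 274.1]
eef_rot: [3.138, 0.006, -3.141]
force: [-0.3, -0.6, -0.4]
finger_gap: 1.003
```

The flask is released and clear. Next I'll go above the bowl's −y wall.

```bash
python3 -m handwheel '[[0,0,-2,0,1],[0,-3.2,-1,0,1],[0,-4,0,0,1],[0,-4,0,0,1],[0,-4,0,0,1],[0,-4,0,0,1],[0,-4,0,0,1],[0,-4,0,0,1],[0,-4,0,0,1],[0,-4,0,0,1],[-0.5,-4,0,0,-0.14],[-0.5,-4,0,0,-0.14],[0,-4,0,0,-0.14],[0,-4,0,0,-0.14],[0,-4,0,0,-0.14],[0,-4,0,0,-0.14],[0,-4,0,0,-0.14],[0,0,3,0,-0.14],[0,0,4,0,-0.14],[0,0,4,0,-0.14]]'
python3 -m handwheel '[[0,0,4,0,-0.14],[0,0,2,0,-0.14],[0,0,0,0,-0.14],[0,0,0,0,-0.14]]'
python3 - <<'E'
from h import *
c=camera_info("wrist");im=capture("wrist");cv2.imwrite("pics/w3.png",im)
cv2.imwrite("pics/top1.png",capture("top"));print(proj(c,[472,-260.8,50]))
E
```

```text
time_s: 11.1
tcp_pos: [470.8, -313.6, 187.4]
eef_rot: [-3.142, 0.0, 3.141]
force: [0.6, 0.3, -0.4]
finger_gap: 0.43
time_s: 11.5
tcp_pos: [470.9, -312.9, 129.1]
eef_rot: [3.141, -0.001, -3.141]
force: [0.7, -0.6, 0.5]
finger_gap: 0.431
[348.41720461 216.85033825]
```

View pics/w3.png

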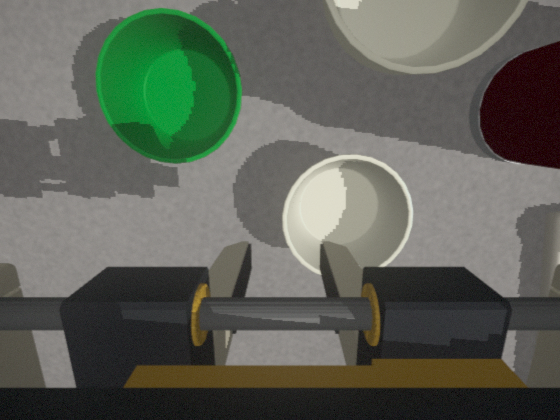

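The small white bowl's rim spans columns 283–412, so its centre is at about (348,216), as predicted. The jaws straddle its wall, so I'll descend and pinch it.

```bash
python3 -m handwheel '[[0,0.1,3,0,-0.14],[0,0,3,0,-0.14],[0,0,2.5,0,-0.14],[0,0,1.5,0,-0.14],[0,0,0.7,0,-0.14],[0,0,0,0,-0.14],[0,0,0,0,-0.5],[0,0,0,0,-0.8],[0,0,0,0,-1],[0,0,0,0,-1],[0,0,0,0,-1],[0,0,0,0,-1],[0,0,0,0,-1]]' 25
```

```text
time_s: 12.9
tcp_pos: [471.4, -312.2, 22.9]
eef_rot: [-3.142, 0.0, -3.141]
force: [-0.9, 0.9, 6.3]
finger_gap: 0.079
```

```bash
python3 -m handwheel '[[0,0,-0.5,0,-1],[0,0,-1,0,-1],[0,0,-2,0,-1],[0,0,-3,0,-1],[0,0,-3,0,-1],[0,0,-2,0,-1],[0,0,0,0,-1],[0,0,0,0,-1]]'
python3 - <<'E'
from h import *
s=capture("scene");w=capture("wrist")
c=camera_info("scene");u,v=proj(c,[472,-261,140]).astype(int);print(u,v)
cr=cv2.resize(s[v-70:v+70,u-90:u+90],(540,420),interpolation=cv2.INTER_CUBIC)
cv2.imwrite("pics/p4.png",np.hstack([cr[:, :400],w[:,130:530]]))
E
```

```text
time_s: 13.7
tcp_pos: [471.2, -312.4, 137.1]
eef_rot: [-3.141, 0.001, -3.141]
force: [-0.4, 0.1, -2.9]
finger_gap: 0.05
175 161
```

View pics/p4.png

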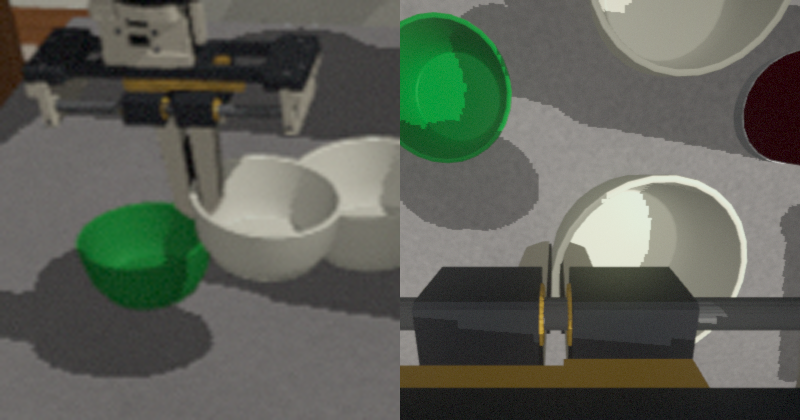

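The bowl is held and nearly level, with its far (+y) side tilted down because the wall has aligned with the pads. I'll carry it over the pan and stop just above.

```bash
python3 -m handwheel '[[-0.5,1,0,0,-1],[-1.1,2.6,0,0,-1],[-1.1,2.6,0,0,-1],[-1.1,2.6,0,0,-1],[-1.1,2.6,0,0,-1],[-1.1,2.6,0,0,-1],[-1.1,2.6,0,0,-1],[-1.1,2.6,0,0,-1],[-1.1,2.6,0,0,-1],[-1.1,2.6,0,0,-1],[-1.1,2.6,0,0,-1],[-1.1,2.6,0,0,-1],[-0.9,1.8,0,0,-1],[0,0,2,0,-1],[0,0,2,0,-1],[0,0,1.5,0,-1],[0,0,0.7,0,-1],[0,0,0,0,-1],[0,0,0,0,-1]]' 25
python3 - <<'E'
from h import *
s=capture("scene");w=capture("wrist");cw=camera_info("wrist")
c=camera_info("scene");u,v=proj(c,[606,46,60]).astype(int);print(u,v,proj(cw,[606,46.5,30]))
cr=cv2.resize(s[v-70:v+70,u-67:u+67],(402,420),interpolation=cv2.INTER_CUBIC)
cv2.imwrite("pics/p5.png",np.hstack([cr,w[:,130:530]]))
E
```

```text
time_s: 15.7
tcp_pos: [606.4, 1.8, 75.6]
eef_rot: [-3.142, 0.0, 3.142]
force: [-0.2, 0.0, -0.7]
finger_gap: 0.047
313 232 [347.52057499 226.56097482]
```

View pics/p5.png

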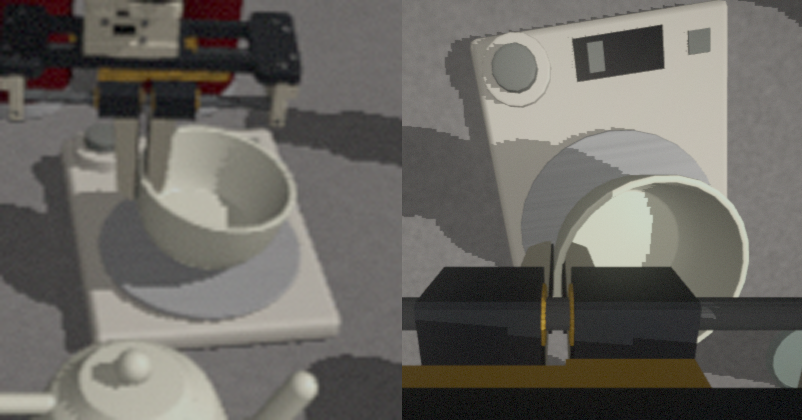

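The bowl is over the pan with its +y side low. I'll lower slowly until it touches.

```bash
python3 -m handwheel '[[0,0,0.3,0,-1],[0,0,0.3,0,-1],[0,0,0.2,0,-1],[0,0,0.1,0,-1],[0,0,0,0,-1]]' 15; for i in 1; do python3 -m handwheel '[[0,0,0.1,0,-1],[0,0,0.1,0,-1],[0,0,0,0,-1]]' 10; python3 -m handwheel '[[0,0,0.1,0,-1],[0,0,0.1,0,-1],[0,0,0,0,-1]]' 8; done
```

```text
time_s: 16.3
tcp_pos: [606.2, 1.8, 66.2]
eef_rot: [-3.142, 0.0, -3.141]
force: [0.4, -0.6, 0.1]
finger_gap: 0.053
time_s: 16.6
tcp_pos: [606.4, 1.6, 64.5]
eef_rot: [-3.141, 0.001, -3.142]
force: [0.2, -3.0, 2.6]
finger_gap: 0.054
time_s: 16.9
tcp_pos: [606.1, 1.8, 62.0]
eef_rot: [-3.141, -0.0, -3.141]
force: [0.7, -3.1, 2.8]
finger_gap: 0.061
```

It touched at about 64 mm, as predicted. I'll ease the grip and level the bowl by lowering along the arc.

```bash
python3 -m handwheel '[[0,-0.05,0.1,0,-1],[0,-0.1,0.15,0,-1],[0,-0.1,0.15,0,-1],[0,-0.1,0.15,0,-1],[0,0,0,0,-1]]' 4; python3 -m handwheel '[[0,-0.1,0.15,0,-1],[0,-0.1,0.15,0,-1],[0,-0.1,0.1,0,-1],[0,0,0,0,-1]]' 4
python3 - <<'E'
from h import *
s=capture("scene");w=capture("wrist")
c=camera_info("scene");u,v=313,232
cr=cv2.resize(s[v-70:v+70,u-67:u+67],(402,420),interpolation=cv2.INTER_CUBIC)
cv2.imwrite("pics/p6.png",np.hstack([cr,w[:,130:530]]))
E
```

```text
time_s: 17.4
tcp_pos: [605.7, -1.3, 56.0]
eef_rot: [3.141, -0.001, -3.141]
force: [0.2, 0.9, 0.1]
finger_gap: 0.08
time_s: 17.8
tcp_pos: [606.3, -4.5, 52.9]
eef_rot: [3.141, 0.0, -3.141]
force: [-0.6, 2.6, 2.1]
finger_gap: 0.091
```

View pics/p6.png

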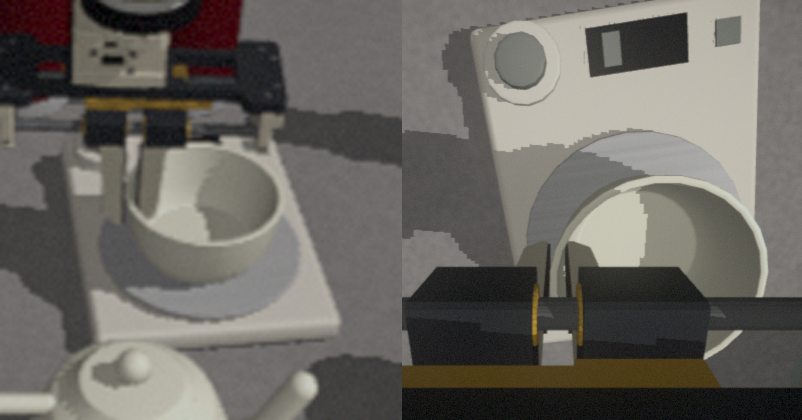

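The bowl is now level on the pan. I'll release it, rise straight up and check the centring from the top.

```bash
python3 -m handwheel '[[0,0,0,0,-0.75],[0,0,0,0,-0.65],[0,0,0,0,-0.55],[0,0,0,0,-0.4],[0,0,0,0,-0.3],[0,0,0,0,-0.3],[0,0,-1,0,-0.3],[0,0,-2,0,-0.3],[0,0,-4,0,-0.3],[0,0,-4,0,-0.3],[0,0,-4,0,-0.3],[0,0,-4,0,-0.3],[3,0,-2,0,-0.3],[3,-2,0,0,-1],[3,-2,0,0,-1],[0,0,0,0,-1],[0,0,0,0,-1]]'
python3 - <<'E'
from h import *
w=capture("wrist");cw=camera_info("wrist");t=capture("top")
cv2.imwrite("pics/p7.png",w);cv2.imwrite("pics/top2.png",t)
print(manip.observe()["tcp_pos"],proj(cw,[606,46.5,80]),proj(cw,[499.2,-24.8,44]))
E
```

```text
time_s: 19.6
tcp_pos: [516.1, -44.9, 263.8]
eef_rot: [-3.141, 0.002, 3.141]
force: [-0.2, 0.8, 1.0]
finger_gap: 0.055
[516.73548429 -44.38543267 263.31285875] [359.25612775 261.39639033] [301.34465625 171.18276396]
```

View pics/p7.png

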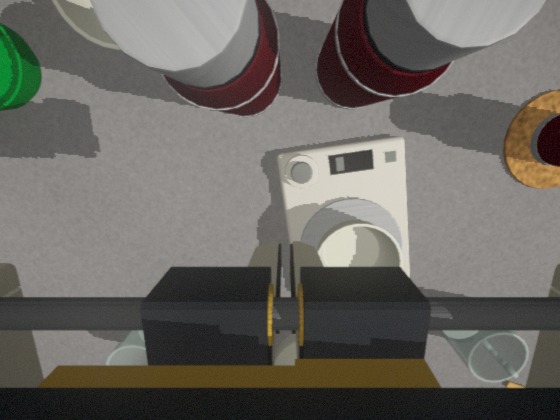

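The bowl is released, upright and centred: its rim spans columns 317–402 against a predicted centre of 359. The button is at (300,172) against a predicted (301,171). The wrist camera would hang near the tall flasks during the press, so I'll turn the tool half a turn first.

```bash
R='x'; python3 -m handwheel '[[0,0,0,0.149,-1],[0,0,0,0.149,-1],[0,0,0,0.149,-1],[0,0,0,0.149,-1],[0,0,0,0.149,-1],[0,0,0,0.149,-1],[0,0,0,0.149,-1],[0,0,0,0.149,-1],[0,0,0,0.149,-1],[0,0,0,0.149,-1],[0,0,0,0.149,-1],[0,0,0,0.149,-1],[0,0,0,0.149,-1],[0,0,0,0.149,-1],[0,0,0,0.149,-1],[0,0,0,0.149,-1],[0,0,0,0.149,-1],[0,0,0,0.149,-1],[0,0,0,0.149,-1],[0,0,0,0.149,-1]]'; python3 -m handwheel '[[0,0,0,0.149,-1],[0,0,0,0.0126,-1],[0,0,0,0,-1]]'; python3 -c "
from station import manip;o=manip.observe();print(o['q'].round(2))"
```

```text
time_s: 21.7
tcp_pos: [516.9, -44.0, 262.5]
eef_rot: [-3.141, 0.0, 0.157]
force: [-0.8, 0.0, -0.4]
finger_gap: 0.005
time_s: 22.0
tcp_pos: [516.6, -44.2, 262.5]
eef_rot: [-3.141, 0.0, 0.005]
force: [-0.4, -0.5, -0.2]
finger_gap: 0.008
[-0.18 -0.11  1.65  0.    1.6   1.38]
```

```bash
python3 -m handwheel '[[-0.9,-1,0,0,-1],[-0.85,-0.93,0,0,-1],[0,0,3,0,-1],[0,0,3.5,0,-1],[0,0,3.5,0,-1],[0,0,3.5,0,-1],[0,0,3.5,0,-1],[0,0,2.5,0,-1],[0,0,1,0,-1],[0,0,0.4,0,-1],[0,0,0,0,-1],[0,0,0,0,-1]]'
```

```text
time_s: 23.2
tcp_pos: [499.9, -25.4, 55.4]
eef_rot: [3.141, -0.003, 0.001]
force: [-0.5, -0.2, 0.3]
finger_gap: 0.006
```

```bash
python3 -m handwheel '[[0,0,0.4,0,-1],[0,0,0.4,0,-1],[0,0,0.2,0,-1],[0,0,0.2,0,-1],[0,0,0.2,0,-1],[0,0,0.2,0,-1],[0,0,0,0,-1],[0,0,0,0,-1]]'
```

```text
time_s: 24.0
tcp_pos: [498.8, -25.4, 38.2]
eef_rot: [3.142, -0.0, 0.0]
force: [-3.6, 0.7, 7.7]
finger_gap: 0.007
```

```bash
python3 -m handwheel '[[0,0,0.1,0,-1],[0,0,0.05,0,-1],[0,0,0,0,-1],[0,0,0,0,-1]]'
```

```text
time_s: 24.4
tcp_pos: [498.9, -25.4, 38.0]
eef_rot: [3.141, -0.0, 0.0]
force: [-9.7, 0.2, 20.7]
finger_gap: 0.005
```

The button is firmly bottomed: 20.7 N, and z stopped at 38.0 mm. I'll release it, retreat straight up and take a final look.

```bash
python3 -m handwheel '[[0,0,-0.3,0,-1],[0,0,-0.5,0,-1],[0,0,-1,0,-1],[0,0,-3,0,-1],[0,0,-4,0,-1],[0,0,-4,0,-1],[0,0,-4,0,-1],[0,0,-4,0,-1],[0,0,-4,0,-1],[0,0,-4,0,-1],[0,0,0,0,-1],[0,0,0,0,-1]]'; python3 -m handwheel '[[0,4,0,0,-1],[0,4,0,0,-1],[0,4,0,0,-1],[0,4,0,0,-1],[0,4,0,0,-1],[0,4,0,0,-1],[0,4,0,0,-1],[0,0,0,0,-1],[0,0,0,0,-1],[0,0,0,0,-1]]'
python3 - <<'E'
from h import *
s=capture("scene");t=capture("top");c=camera_info("top")
cv2.imwrite("pics/fin.png",np.vstack([s[100:350],t[60:350]]))
print("pred top: bowl",proj(c,[606,46.5,80]),"flask cap",proj(c,[462,318.5,201]),"mat",proj(c,[462,318.3,6]))
E
```

```text
time_s: 25.6
tcp_pos: [499.1, -25.4, 325.5]
eef_rot: [3.141, -0.002, 0.0]
force: [0.6, 0.5, -0.2]
finger_gap: 0.006
time_s: 26.6
tcp_pos: [498.4, -304.3, 322.9]
eef_rot: [-3.14, 0.002, 0.001]
force: [0.4, 0.8, -0.2]
finger_gap: 0.006
pred top: bowl [237.36856146 188.58836308] flask cap [ 87.23111819 248.5310158 ] mat [125.30285081 258.37443555]
```

View pics/fin.png

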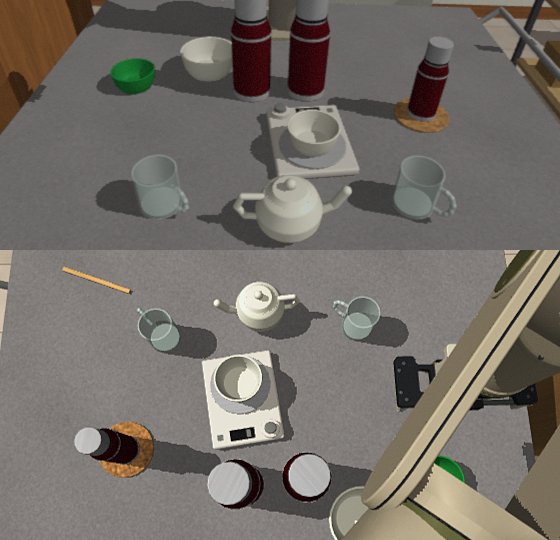

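```bash
python3 -c "
from station import order,manip
print(order.finish_job(),manip.observe()['time_s'])"
```

```text
the job is handed in; nothing more can be done
the job is handed in; nothing more can be done
```

The job is done and handed in at about 27 s, well under the 69 s limit. I moved the small flask onto the cork mat, set the smaller white bowl on the pan and let go of it. Only then did I press and release the tare button.

**Last checks:**
- **Flask:** it stands upright on the mat. In the final top view its cap was about 4 px (roughly 7–9 mm) from where I expected it. The margin to the mat's edge is 32 mm, so it's still fully on, and I left it there.
- **Bowl:** it's upright on the pan, its centre within about 3 mm of the pan's centre. It tilted in the grip, so I let its low side touch first and levelled it before releasing.
- **Tare button:** it bottomed out at 38 mm with about 21 N on it, then I released it and backed off. I didn't read the button's travel directly; full travel is judged from height and force.
- **Other objects:** the teapot, mugs and look-alikes appear unmoved in the final pictures. The arm hides part of the green and large white bowls in the top view, but both show in the scene view. The robot is touching nothing.

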